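# Slide the cork gauge plate under its spring clip

### The job

The brass cork gauge plate lies in the channel of its holder, short of the spring clip. Press the clip's red thumb bar down with one fingertip and keep it down while the other fingertip pushes the plate along the channel, under the raised jaw, fully home against the end stop; only then let the bar up so that the jaw clamps the plate. Do not lift the plate, and leave the small things standing around the holder alone.

Things in the scene. Friction and masses are not known exactly. Their poses are not given: they have to be found in the camera images.
- holder: Fixed aluminium gauge holder, 164 mm long (x), 104 mm wide, carrying the spring clip. Origin on the counter surface, below the clip's hinge line, midway along the length; x along the channel, the way the plate is pushed (to the end stop); y towards the thumb bar; z up. The dark hinge rod runs along x at y = 0, its top (the highest fixed point) 36 mm above the counter, between channel and bar.
- end_stop (a point): Point on the holder where the channel bed meets the face of the dark end stop, at x = 68, y = -32, z = 18 mm of the holder. The stop is 11 mm high. The bed is 18 mm above the counter, y -54.5 to -9.5 mm, open at its -x end, between side walls 7 mm above the bed. On the +y side, below the bar, the base is only 10 mm high, out to y = 42 mm.
- clip (a joint): Hinge of the spring clip, rad: 0 at rest (jaw down, bar up), grows as the thumb bar is pressed, to a stop at 0.50 (bar level). The jaw clears the plate above 0.26; closed on the plate it reads about 0.25. A spring returns it: pressing the bar takes about 4 N to start and 6 to 12 N fully down.
- jaw_lip (a point): Middle of the underside of the clip jaw's round lip. The dark jaw covers the channel from x = 33 to 66 mm of the holder, its lip along y = -32 mm. At rest the lip is 4 mm above the bed and bars the plate's way; with the hinge at 0.43 it is 18 mm above the bed. It swings only up and down, about the hinge rod.
- thumb_bar (a point): Middle of the top of the red thumb bar, x -77 to 28 mm of the holder, 26 mm wide, moving alike over its whole length; a tip may slide along it. At rest it slopes up outwards: y 15 mm, 29 mm above the counter, to y 38 mm, 41 mm above. Fully down it is level, y 12 to 38 mm, 22 mm above the counter: 4 mm above the bed, 8 mm below the plate's top.
- gauge: Loose brass plate 50 x 42 x 12 mm, about 190 g, two 13 mm holes near its rear edge. Origin at the centre of its underside, x along its length to the stop. Lies on the bed with 1.5 mm play each side, centred at y = -32 mm of the holder; starts with its front edge 5 to 20 mm short of the jaw. Home, its origin is at x = 43 mm, its rear edge at x = 18 mm of the holder.
- ferrule: Loose brass ferrule, a ring 26 mm across and 18 mm high, standing beside the holder. Origin at its underside's centre. Leave alone.
- cork_ring: Loose cork ring 30 mm across and 14 mm high beside the holder. Origin at its underside's centre. Leave alone.
- mandrel: Loose steel mandrel, upright, foot 32 mm across, 60 mm high, beside the holder. Origin at its underside's centre. Leave alone.
- jar: Loose amber jar with black cap, 40 mm across, 42 mm high, on the channel side of the holder. Origin at its underside's centre. Leave alone.
- screwdriver: Loose screwdriver 150 mm long lying beyond the jar, along its own x. Leave alone.
Things that resemble listed ones, but are neither listed nor needed, are in the scene too. What is shaped like the holder but blue, orange or purple is not meant.

How it is judged:
On the way, in this order (a step that is already met when the one before it is completed fails the run):
1. a finger holds the clip open while the plate is still short of the jaw (value of joint clip above 0.3 rad and contact force between the fingers and holder above 0.5 N and x of gauge in the frame of holder below 0.008 m), for 0.1 s.
2. the plate is home against the end stop while a finger still holds the clip open (value of joint clip above 0.3 rad and contact force between the fingers and holder above 0.5 N and x of gauge in the frame of holder above 0.04 m), for 0.1 s.
At the end, for the whole second after the job is handed in: The gauge plate lies flat in the channel within 3 mm of the end stop, at rest, and the clip has come up by itself and closed on it (hinge 0.20 to 0.29 rad) (x of gauge in the frame of holder between 0.04 and 0.046 m and y of gauge in the frame of holder between -0.036 and -0.028 m and z of gauge in the frame of holder between 0.015 and 0.021 m and angle between the x axis of gauge and the x axis of holder, either way round below 0.12 rad and value of joint clip between 0.2 and 0.29 rad and linear speed of gauge below 0.01 m/s); the robot touches nothing.
It fails at once if the gauge plate is lifted or tipped (z of gauge in the frame of holder above 0.025 m or angle between gauge's own z axis and vertical above 0.2 rad).
It fails at once if one of the small things around the holder is displaced by more than 15 mm (distance of any of ferrule, cork_ring, mandrel, jar, screwdriver from where it was at the start of the episode above 0.015 m).
It also fails if it takes over 42 s, if anything falls off the work surface, if the arm or the gripper's body presses on something with over 40 N, if the wrist force passes 120 N, or if a joint passes its speed limit or range.

### The arm

A 6-joint arm with a two-finger parallel gripper is mounted at the origin on the work surface. World frame = base frame: x ahead of the robot, y to its left, z up, the work surface at z = 0. Lengths are in m, angles in rad, forces in N, time in s.
With the tool pointing down it reaches from about 0.35 to 0.975 m from the base axis. Payload 4.9 kg.
Tool frame: the origin (TCP) lies at the very end of the fingers, on their centre line; the grasp point (between the pads) lies 19 mm behind it (manip.hold_point_z is the distance from the TCP to the grasp point, in m); z points along the fingers, x is the direction in which the jaws open and shut, and the axes are right-handed (so a half turn about z gives the same grasp; the last joint's range is limited). The gripper opens to 85 mm and grips with 20 to 120 N. Pads are 22 mm wide; open, the fingers measure 114 mm over their backs; the gripper's body (76 mm by 85 mm) begins 54 mm behind the grasp point. The pads swing forward as they close: fully open they stand 13 mm farther back than shut.
Start: joints at [-1.352, 0.053, 1.613, -0, 1.476, -0.119], TCP at [0.207, -0.59, 0.231] pointing down, gripper open.
Joint ranges: [-3.01, 3.01], [-1.01, 2.22], [0.06, 2.58], [-1.02, 4.17], [0.09, 2.62], [-3.14, 3.14]. Speed limits (rad/s): [2.57, 2.57, 3.14, 3.14, 3.14, 3.14].

### API

Orientations are given as a unit quaternion [w, x, y, z].
In Python, from plant import manip gives the robot as it stands.
- The arm moves only by the shell command python3 -m handwheel 'ROWS' [OPENING]. ROWS is JSON, a list of rows, each an object of numbers: "dx", "dy", "dz": the shift along the tool's x, y, z in m; "ax", "ay", "az": the turn, a rotation vector about the tool's x, y, z in rad. In form: [{"dx": .., "dy": .., "dz": .., "ax": .., "ay": .., "az": ..}, ...]. A call has 1 to 5 rows; each row is the pose to reach, as a shift and turn from the pose commanded when the call began, along the tool's axes at that moment; what a row does not reach only later rows make up. A row lasts 1/8 s, in which the tool goes at most 62.5 mm and 10.7 degrees, less where a joint would pass 70% of its speed; a pose out of reach is approached as far as the arm can. A call with a gripper value outside its range is refused whole. OPENING is the closure in counts, from 0 (fully open) to 255 (shut), set as the call begins (- or left out, the last holds). The fingers move at their own pace and stop on an object; the grip force is fixed at half the most. Time passes only in rows, so rows that repeat a pose let the fingers close. It gives the time, the measured TCP pose, the force and the opening at its end, in the units of the state.
- manip.state(): the state, without advancing time (a new reading comes with each control period).
- manip.grab_frame(name): name is "scene" or "side" or "wrist"; returns a dict with "image" (420x560x3 uint8, blue, green, red), "z_map" (420x560 float32, m along the optical axis (not along the pixel's ray), 0 where there is no reading), "K" (3x3 intrinsics, pixels), "xyz" and "rotation" of the camera in the world. Camera axes: x right, y up, looking along -z (the intrinsics and any distortion apply to the point x, -y, -z); pixel columns grow to the right and rows downward; lengths in m; the calibration is good to about 2 mm. A picture is of the moment at which its call begins.
- manip.job_done(): hands the job in, once; it reports no verdict.
The state is a dict: "time": time; "joint_pos": joint angles; "joint_vel": joint speeds; "joint_efforts": joint torques, N m; "tool_pos": TCP position; "tool_rot": TCP orientation; "contact_force": force on the tool from outside, world axes, zero at the start; "ft_torque": the same for the moment, N m; "gripper_width": opening from 0.0 (shut) to 1.0 (fully open).
Only numpy, scipy, OpenCV 4.12 (cv2) and the standard library are available. Lean on these libraries where they do the work, as an engineer would, in place of code of your own. Each camera call takes 0.05 s, during which the arm holds its last target.

## Working session

There is one attempt and no reset: what is moved stays moved. The work goes in short steps, Python scripts to look and compute and a shell command to move; the robot and the scene stay as the last step left them, time stands still between calls to the robot, and variables do not carry over. Pictures are saved under pics/ and viewed, and the job is handed in when it is done.

```bash
ls; mkdir -p pics; python3 - <<'E'
from plant import manip
import cv2
print(manip.state())
for n in ("scene","side","wrist"):
    f=manip.grab_frame(n); cv2.imwrite(f"pics/{n}0.png",f["image"]); print(n,f["K"].tolist(),f["xyz"],f["rotation"], (f["z_map"]>0).mean())
E
```

```text
pics
{'time': 0.0, 'joint_pos': array([-1.35200782e+00,  5.33965890e-02,  1.61428409e+00, -6.82458060e-06,
        1.47600121e+00, -1.18997966e-01]), 'joint_vel': array([-0.00253832,  0.00081833, -0.00060521,  0.00077419, -0.00162568,
        0.00055059]), 'joint_efforts': array([ 1.95363107e-03, -3.93685341e+01, -3.70172918e+01, -2.05715104e-06,
        7.04232400e-03,  2.41643505e-06]), 'tool_pos': array([ 0.206989  , -0.58907247,  0.23004431]), 'tool_rot': array([-6.98375256e-04,  8.15903986e-01, -5.78186470e-01, -7.76852854e-04]), 'contact_force': array([-0.8578253 , -0.29468678,  0.23528011]), 'ft_torque': array([ 0.04585412, -0.02312161, -0.00654045]), 'gripper_width': 1.0000524056471431}
scene [[398.26873258351674, 0.0, 274.53813540504865], [0.0, 398.26873258351674, 207.55081429860462], [0.0, 0.0, 1.0]] [0.88419689 0.53218333 0.49292665] [0.24450116 0.13486606 0.43139748 0.85786161] 0.9961011904761905
side [[395.0119010212445, 0.0, 274.5087554875063], [0.0, 395.0119010212445, 208.5178797231778], [0.0, 0.0, 1.0]] [0.20253896 0.54152637 0.55031337] [-0.27885916 -0.12566662  0.421613    0.85363221] 0.9955952380952381
wrist [[363.4922163625627, 0.0, 277.3076726291783], [0.0, 363.4922163625627, 207.43199625894954], [0.0, 0.0, 1.0]] [ 0.27441002 -0.56527315  0.37279323] [ 0.80783513 -0.11484608  0.08216009 -0.57224339] 0.995812074829932
```

View pics/scene0.png

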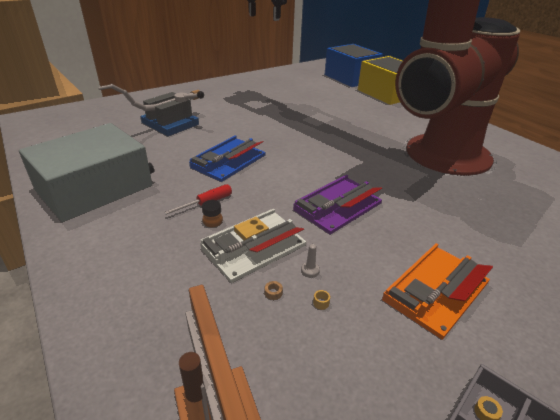

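View pics/side0.png

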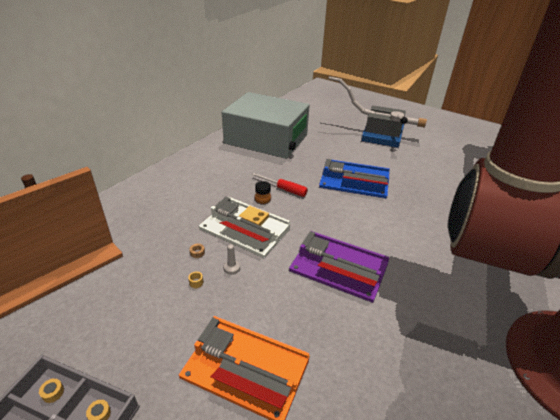

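View pics/wrist0.png

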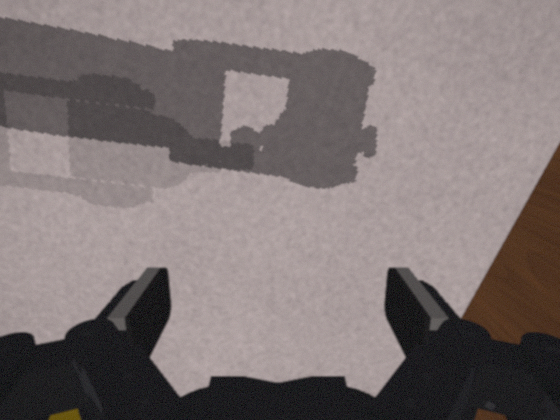

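```bash
cat > h.py <<'E'
from plant import manip
import numpy as np, cv2
from scipy.spatial.transform import Rotation as R
def rot(q): return R.from_quat([q[1],q[2],q[3],q[0]]).as_matrix()
def ray(f,u,v):
    K=f["K"]; d=np.array([(u-K[0,2])/K[0,0],-(v-K[1,2])/K[1,1],-1.0])
    return np.array(f["xyz"]),rot(f["rotation"])@d
def onz(f,u,v,z):
    o,d=ray(f,u,v); return o+d*(z-o[2])/d[2]
def depthpt(f,u,v):
    o,d=ray(f,u,v); return o+d*f["z_map"][int(round(v)),int(round(u))]
def cloud(f):
    K=f["K"]; v,u=np.mgrid[0:420,0:560]; z=f["z_map"]
    d=np.stack([(u-K[0,2])/K[0,0],-(v-K[1,2])/K[1,1],-np.ones_like(z)],-1)
    return (d*z[...,None])@rot(f["rotation"]).T+np.array(f["xyz"])
def proj(f,p):
    c=rot(f["rotation"]).T@(np.array(p)-np.array(f["xyz"])); K=f["K"]
    return K[0,0]*c[0]/-c[2]+K[0,2], -K[1,1]*c[1]/-c[2]+K[1,2]
def tri(a,b):
    (o1,d1),(o2,d2)=a,b
    A=np.stack([d1,-d2],1); s=np.linalg.lstsq(A,o2-o1,rcond=None)[0]
    p,q=o1+d1*s[0],o2+d2*s[1]; return (p+q)/2,np.linalg.norm(p-q)
E
python3 - <<'E'
from h import *
for n,(x,y) in (("scene",(190,195)),("side",(185,180))):
    f=manip.grab_frame(n); im=f["image"][y:y+110,x:x+146]
    cv2.imwrite(f"pics/{n}_crop.png",cv2.resize(im,(146*5,550),interpolation=cv2.INTER_CUBIC))
    np.save(n+".npy",f,allow_pickle=True)
E
```

```text
(no output)
```

View pics/scene_crop.png

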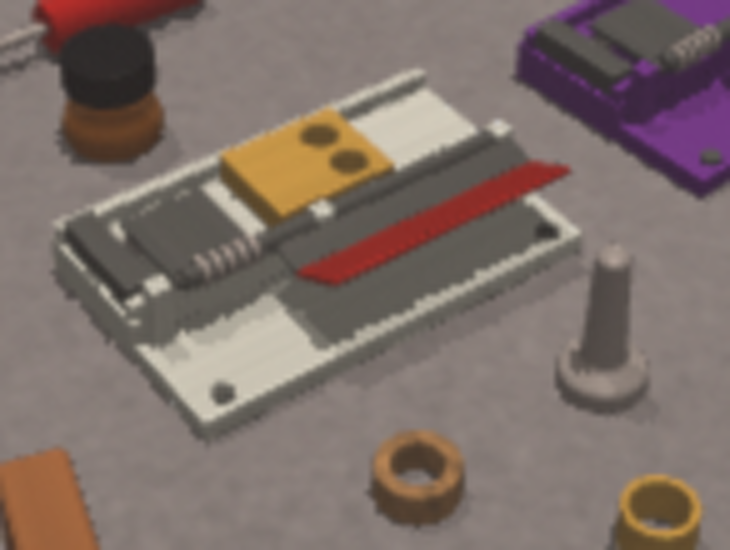

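View pics/side_crop.png

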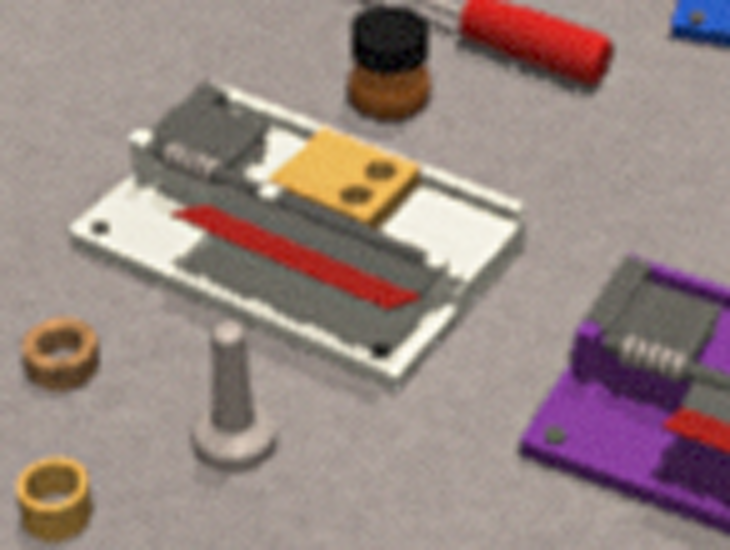

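```bash
python3 - <<'E'
from h import *
S=np.load("scene.npy",allow_pickle=True).item();D=np.load("side.npy",allow_pickle=True).item()
pt={}
def s(p): return (190+(p[0]-2)/5,195+(p[1]-2)/5)
def d(p): return (185+(p[0]-2)/5,180+(p[1]-2)/5)
L={"A +82,42,10":((207,427),(72,230)),"B -82,42,10":((578,237),(399,378)),"C +82,-62,25":((57,227),(210,82)),"D -82,-62,25":((420,70),(521,205)),
"bar in/out +28":((300,272),(180,212)),"bar -77 outer":((570,170),(418,297)),
"g front -y":((222,155),(318,130)),"g front +y":((275,222),(272,178)),"g rear +y":((393,163),(368,222)),"g rear -y":((335,108),(418,158))}
for k,(a,b) in L.items():
    p,e=tri(ray(S,*s(a)),ray(D,*d(b))); pt[k]=p
    print(k,(p*1000).round(1),"err",round(e*1000,1))
A,B,C,Dd=[pt[k] for k in list(pt)[:4]]
print(np.linalg.norm((A-B)[:2]),np.linalg.norm((C-Dd)[:2]),np.linalg.norm((A-C)[:2]))
for v in (A-B,C-Dd): print(np.degrees(np.arctan2(v[1],v[0])))
v=A-C;print(np.degrees(np.arctan2(v[1],v[0])))
E
```

```text
A +82,42,10 [691.4 112.9   9.5] err 1.7
B -82,42,10 [530.1  98.6   7.6] err 0.3
C +82,-62,25 [699.2  14.6  26.3] err 1.2
D -82,-62,25 [538.9   2.3  26.8] err 0.6
bar in/out +28 [643.3  94.1  35.8] err 6.4
bar -77 outer [530.9  88.5  37.4] err 8.2
g front -y [634.   17.6  32.6] err 1.4
g front +y [632.1  52.3  27.2] err 2.1
g rear +y [581.1  51.2  30.1] err 1.4
g rear -y [584.8  13.4  35. ] err 3.6
0.16187318045171872 0.16078539847887074 0.09859472283032043
5.038366926217964
4.3571424062232005
94.53053849488897
```

```bash
python3 - <<'E'
from h import *
S=np.load("scene.npy",allow_pickle=True).item();D=np.load("side.npy",allow_pickle=True).item()
for n,f in (("S",S),("D",D)):
    c=cloud(f).reshape(-1,3); 
    m=(c[:,2]>0.09)&(c[:,0]>0.15)&(c[:,0]<0.9)&(abs(c[:,1])<0.8); q=c[m]
    H,xe,ye=np.histogram2d(q[:,0],q[:,1],bins=[np.arange(.1,.95,.1),np.arange(-.8,.81,.1)]); print(n)
    for i,j in zip(*np.nonzero(H>20)):
        k=(q[:,0]>=xe[i])&(q[:,0]<xe[i+1])&(q[:,1]>=ye[j])&(q[:,1]<ye[j+1]); print(xe[i].round(1),ye[j].round(1),int(H[i,j]),q[k,2].max().round(3))
for n,u,v in (("S",312,265),("S",273,290),("S",321,299),("S",212,218)):
    print(depthpt(S,u,v).round(3))
cur=rot(manip.state()["tool_rot"]); print(cur.round(3), manip.state()["tool_pos"])
p=np.array([.545,.05,.24]); print(cur.T@(p-manip.state()["tool_pos"]))
E
```

```text
S
0.1 -0.6 153 0.3
0.1 -0.0 797 0.384
0.1 0.1 312 0.276
0.2 -0.7 111 0.287
0.2 -0.6 33 0.297
0.2 -0.1 123 0.273
0.2 -0.0 5257 0.384
0.2 0.1 543 0.284
0.4 -0.5 57 0.105
0.6 -0.6 57 0.136
0.6 -0.5 75 0.152
0.7 -0.5 48 0.153
0.7 -0.4 593 0.101
0.7 -0.3 865 0.101
0.7 0.2 299 0.183
0.7 0.3 24 0.182
0.8 -0.4 761 0.101
0.8 -0.3 1431 0.101
0.8 0.2 707 0.183
0.8 0.3 3907 0.191
0.8 0.5 924 0.493
D
0.1 -0.0 5568 0.428
0.1 0.1 1884 0.275
0.2 -0.0 7347 0.484
0.2 0.1 1359 0.282
0.2 0.5 917 0.55
0.4 -0.5 43 0.106
0.6 -0.6 55 0.144
0.6 -0.5 52 0.151
0.7 -0.5 34 0.153
0.7 -0.4 361 0.102
0.7 -0.3 493 0.101
0.7 0.2 1334 0.182
0.7 0.3 133 0.182
0.8 -0.4 340 0.101
0.8 -0.3 591 0.102
0.8 0.2 131 0.183
0.8 0.3 3564 0.191
0.8 0.4 278 0.152
[0.564 0.164 0.021]
[ 0.639  0.16  -0.002]
[ 0.583  0.216 -0.002]
[ 0.653 -0.039  0.02 ]
[[ 0.331 -0.943 -0.   ]
 [-0.943 -0.331  0.001]
 [-0.001 -0.    -1.   ]] [ 0.20707011 -0.58938395  0.23070146]
[-0.49127374 -0.53072468 -0.00873679]
```

```bash
python3 -m handwheel '[{"dx":-0.04,"dy":-0.044},{"dx":-0.08,"dy":-0.088},{"dx":-0.12,"dy":-0.132},{"dx":-0.16,"dy":-0.176},{"dx":-0.20,"dy":-0.22}]' 0; python3 -m handwheel '[{"dx":-0.04,"dy":-0.044},{"dx":-0.08,"dy":-0.088},{"dx":-0.12,"dy":-0.132},{"dx":-0.16,"dy":-0.176},{"dx":-0.20,"dy":-0.22}]'
```

```text
invalid input at $[0]: expected keys dx, dy, dz, ax, ay, az
invalid input at $[0]: expected keys dx, dy, dz, ax, ay, az
```

```bash
python3 -m handwheel '[{"dx":-0.03,"dy":-0.03,"az":0.06},{"dx":-0.06,"dy":-0.06,"az":0.13},{"dx":-0.091,"dy":-0.09,"az":0.20},{"dx":-0.091,"dy":-0.09,"az":0.256},{"dx":-0.091,"dy":-0.09,"az":0.256}]'; python3 - <<'E'
from h import *
f=manip.grab_frame("wrist"); cv2.imwrite("pics/w1.png",f["image"]); np.save("w1.npy",f,allow_pickle=True)
s=manip.state(); print(s["time"],s["tool_pos"],rot(s["tool_rot"]).round(3),s["joint_pos"].round(2),s["contact_force"])
E
```

```text
0.3 [ 0.20706778 -0.58948784  0.23088514] [[ 0.331 -0.943 -0.   ]
 [-0.943 -0.331  0.001]
 [-0.001 -0.    -1.   ]] [-1.35  0.05  1.61 -0.    1.48 -0.12] [-0.72091287 -0.59138369 -0.40292543]invalid input at $[0]: expected keys dx, dy, dz, ax, ay, az
```

View pics/w1.png

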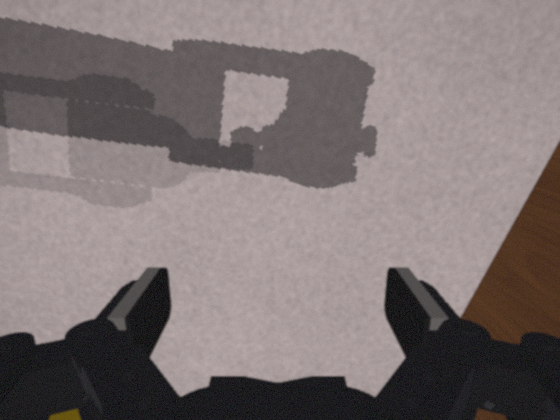

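The rows were refused because all six keys are required, so nothing moved and the view is unchanged. I'll resend with every key.

```bash
python3 -m handwheel '[{"dx":-0.04,"dy":-0.044,"dz":0,"ax":0,"ay":0,"az":0},{"dx":-0.08,"dy":-0.088,"dz":0,"ax":0,"ay":0,"az":0},{"dx":-0.12,"dy":-0.132,"dz":0,"ax":0,"ay":0,"az":0},{"dx":-0.16,"dy":-0.176,"dz":0,"ax":0,"ay":0,"az":0},{"dx":-0.20,"dy":-0.22,"dz":0,"ax":0,"ay":0,"az":0}]' 0
```

```text
time: 0.92
tool_pos: [0.349, -0.3263, 0.2314]
tool_rot: [0.0, 0.816, -0.578, 0.0]
contact_force: [0.7, -0.2, 0.2]
gripper_width: 1.002
```

```bash
python3 -m handwheel '[{"dx":-0.04,"dy":-0.044,"dz":0,"ax":0,"ay":0,"az":0},{"dx":-0.08,"dy":-0.088,"dz":0,"ax":0,"ay":0,"az":0},{"dx":-0.12,"dy":-0.132,"dz":0,"ax":0,"ay":0,"az":0},{"dx":-0.16,"dy":-0.176,"dz":0,"ax":0,"ay":0,"az":0},{"dx":-0.20,"dy":-0.22,"dz":0,"ax":0,"ay":0,"az":0}]' 0
python3 -m handwheel '[{"dx":-0.03,"dy":-0.03,"dz":0,"ax":0,"ay":0,"az":0.06},{"dx":-0.06,"dy":-0.06,"dz":0,"ax":0,"ay":0,"az":0.13},{"dx":-0.091,"dy":-0.09,"dz":0,"ax":0,"ay":0,"az":0.20},{"dx":-0.091,"dy":-0.09,"dz":0,"ax":0,"ay":0,"az":0.256},{"dx":-0.091,"dy":-0.09,"dz":0,"ax":0,"ay":0,"az":0.256}]'; python3 - <<'E'
from h import *
f=manip.grab_frame("wrist"); cv2.imwrite("pics/w2.png",f["image"]); np.save("w1.npy",f,allow_pickle=True)
s=manip.state(); print(s["time"],s["tool_pos"],rot(s["tool_rot"]).round(3),s["joint_pos"].round(2),s["contact_force"])
E
```

```text
time: 1.55
tool_pos: [0.4904, -0.0646, 0.2316]
tool_rot: [-0.0, 0.816, -0.578, 0.001]
contact_force: [0.4, 0.2, -0.7]
gripper_width: 0.999
time: 2.17
tool_pos: [0.5444, 0.0497, 0.2311]
tool_rot: [0.0, 0.736, -0.677, -0.0]
contact_force: [-0.3, 0.3, 0.3]
gripper_width: 1.001
2.225 [0.54437341 0.04929285 0.2312117 ] [[ 0.083 -0.997 -0.   ]
 [-0.997 -0.083 -0.   ]
 [ 0.     0.    -1.   ]] [-0.05 -0.13  1.8  -0.    1.48  1.44] [0.18153196 0.05517029 0.04294007]
```

View pics/w2.png

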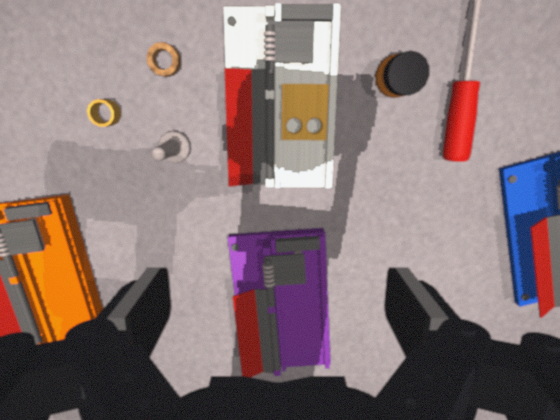

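```bash
python3 - <<'E'
from h import *
f=np.load("w1.npy",allow_pickle=True).item()
print(f["xyz"],rot(f["rotation"]).round(3))
im=f["image"][0:210,180:380]; cv2.imwrite("pics/w2c.png",cv2.resize(im,None,fx=2.8,fy=2.8,interpolation=cv2.INTER_CUBIC))
for k,(u,v,z) in {"A":(224,7,.01),"B":(229,186,.01),"C":(340,4,.025),"D":(334,188,.025),"plate fl":(281,84,.03),"plate fr":(327,84,.03),"plate rl":(281,139,.03),"plate rr":(327,139,.03)}.items():
    print(k,(onz(f,u,v,z)*1000).round(1))
E
```

```text
[0.6155956  0.05624192 0.3737212 ] [[ 0.083  0.957  0.279]
 [-0.997  0.08   0.024]
 [ 0.001 -0.28   0.96 ]]
A [692.7 110.4  10. ]
B [528.6  98.3  10. ]
C [700.2   9.   25. ]
D [538.8  -6.5  25. ]
plate fl [630.8  53.9  30. ]
plate fr [634.3  12.8  30. ]
plate rl [582.3  49.7  30. ]
plate rr [585.9   6.9  30. ]
```

View pics/w2c.png

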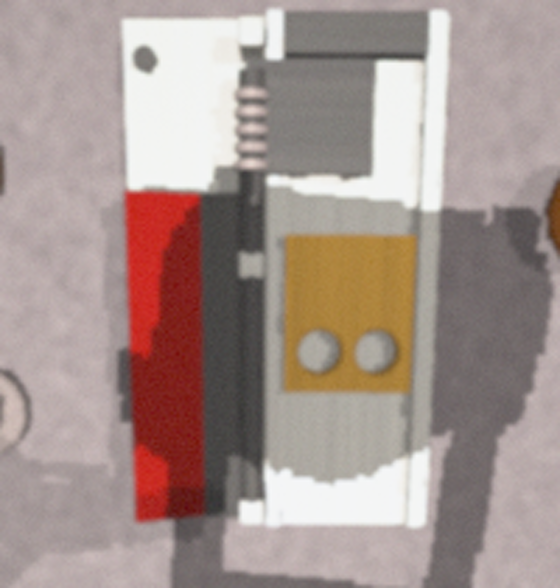

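```bash
python3 -m handwheel '[{"dx":-0.002,"dy":-0.010,"dz":0.04,"ax":0,"ay":0,"az":0},{"dx":-0.0044,"dy":-0.020,"dz":0.09,"ax":0,"ay":0,"az":0},{"dx":-0.0044,"dy":-0.020,"dz":0.14,"ax":0,"ay":0,"az":0},{"dx":-0.0044,"dy":-0.020,"dz":0.156,"ax":0,"ay":0,"az":0},{"dx":-0.0044,"dy":-0.020,"dz":0.156,"ax":0,"ay":0,"az":0}]' 120
python3 - <<'E'
from h import *
s=manip.state(); print(s["time"],s["tool_pos"],s["gripper_width"])
o=np.array([.6142,.0635]);a=np.radians(4.7);e=np.array([[np.cos(a),np.sin(a)],[-np.sin(a),np.cos(a)]])
print("tcp in holder",e@(s["tool_pos"][:2]-o))
for n in ("wrist","scene","side"):
    f=manip.grab_frame(n); np.save(n+"3.npy",f,allow_pickle=True); cv2.imwrite(f"pics/{n}3.png",f["image"])
    if n!="wrist":
        x,y=(170,130) if n=="scene" else (150,110)
        cv2.imwrite(f"pics/{n}3c.png",cv2.resize(f["image"][y:y+180,x:x+200],None,fx=3.3,fy=3.3,interpolation=cv2.INTER_CUBIC))
E
```

```text
time: 2.85
tool_pos: [0.5635, 0.0549, 0.0749]
tool_rot: [0.001, 0.735, -0.678, -0.001]
contact_force: [0.1, -0.1, 1.4]
gripper_width: 0.529
2.85 [0.563518   0.05486754 0.07490213] 0.5285959652796567
tcp in holder [-0.05121891 -0.00445063]
```

View pics/wrist3.png

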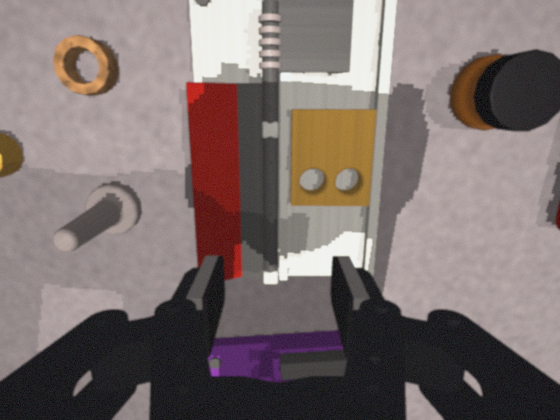

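View pics/scene3c.png

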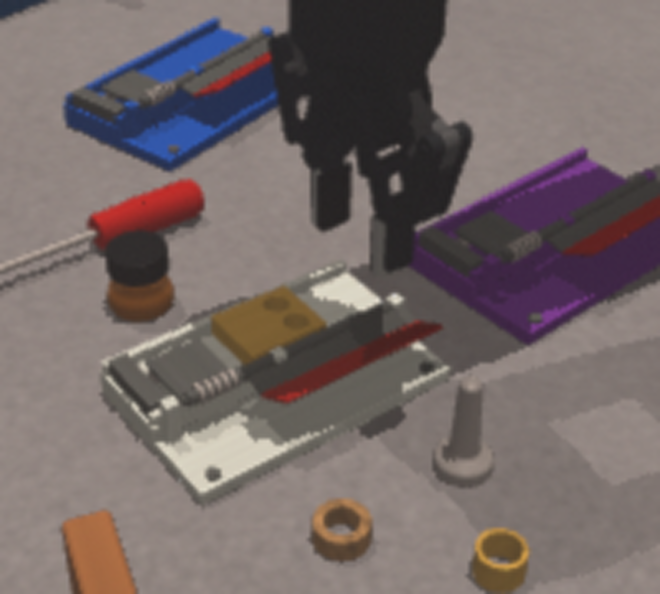

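View pics/side3c.png

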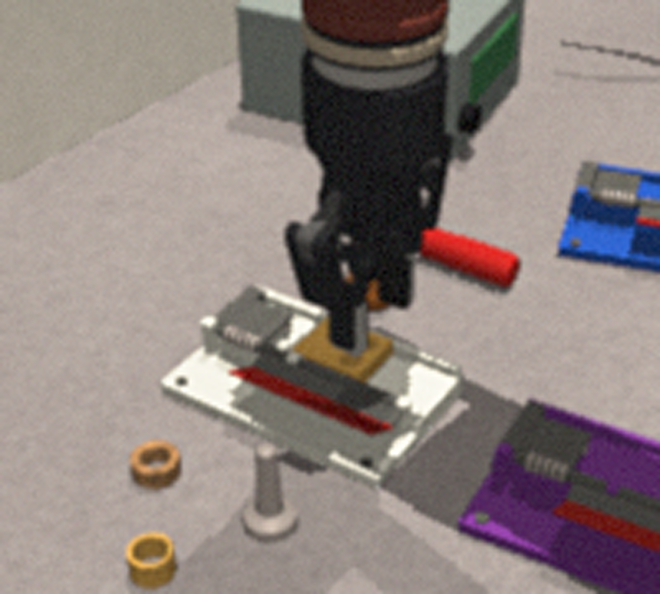

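```bash
python3 - <<'E'
from h import *
o=np.array([.6142,.0635]);a=np.radians(4.7);e=np.array([[np.cos(a),np.sin(a)],[-np.sin(a),np.cos(a)]])
for n in ("wrist3","scene3","side3"):
    f=np.load(n+".npy",allow_pickle=True).item(); c=cloud(f).reshape(-1,3); h=np.c_[(c[:,:2]-o)@e.T,c[:,2]]*1000
    m=(abs(h[:,0]+51)<25)&(abs(h[:,1]+4)<70)&(h[:,2]>50)&(h[:,2]<105); q=h[m]
    print(n,m.sum())
    for z0 in range(55,105,5):
        k=q[(q[:,2]>=z0)&(q[:,2]<z0+5)]
        for s in (-1,1):
            kk=k[(k[:,1]+4)*s>0]
            if len(kk)>3: print(z0,s,"x",np.percentile(kk[:,0],[2,98]).round(0),"y",np.percentile(kk[:,1],[2,98]).round(1),"zmin",kk[:,2].min().round(1))
f=np.load("wrist3.npy",allow_pickle=True).item()
for k,(u,v,z) in {"rod":(270,130,.036),"post":(270,275,.03),"plate fl":(292,109,.03),"fr":(376,110,.03),"rl":(291,205,.03),"rr":(371,206,.03),"B":(201,276,.01),"bar -77 in":(241,277,.029),"bar28in":(237,84,.029),"bar28out":(187,84,.041),"bar-77out":(197,278,.041)}.items():
    p=onz(f,u,v,z); print(k,(e@(p[:2]-o)*1000).round(1))
E
```

```text
wrist3 2970
75 -1 x [-58. -41.] y [-26.9 -26.5] zmin 77.0
75 1 x [-59. -42.] y [18.4 18.7] zmin 77.3
80 -1 x [-61. -39.] y [-37.  -26.5] zmin 80.0
80 1 x [-61. -39.] y [18.4 29.5] zmin 80.0
85 -1 x [-61. -39.] y [-39.4 -26.5] zmin 85.0
85 1 x [-60. -39.] y [18.4 31.4] zmin 85.0
90 -1 x [-60. -39.] y [-39.9 -26.5] zmin 90.0
90 1 x [-61. -39.] y [18.4 31.6] zmin 90.0
95 -1 x [-60. -39.] y [-39.8 -26.5] zmin 95.0
95 1 x [-60. -39.] y [18.4 31.8] zmin 95.0
100 -1 x [-61. -39.] y [-39.8 -26.5] zmin 100.0
100 1 x [-61. -39.] y [18.4 31.8] zmin 100.0
scene3 270
75 -1 x [-58. -46.] y [-27.9 -25.3] zmin 78.7
80 -1 x [-60. -40.] y [-33.  -24.8] zmin 80.2
80 1 x [-47. -40.] y [21.3 29.3] zmin 80.1
85 -1 x [-61. -40.] y [-32.2 -25.1] zmin 85.1
85 1 x [-56. -40.] y [20.2 32.5] zmin 85.1
90 -1 x [-61. -40.] y [-32.4 -24.7] zmin 90.1
90 1 x [-57. -41.] y [18.8 33.4] zmin 90.1
95 -1 x [-60. -40.] y [-32.5 -25.2] zmin 95.5
95 1 x [-57. -40.] y [19.5 33.5] zmin 95.4
100 -1 x [-60. -40.] y [-33.2 -25.1] zmin 100.1
100 1 x [-59. -39.] y [19.7 34.1] zmin 100.5
side3 232
80 -1 x [-58. -37.] y [-31.8 -25.7] zmin 80.1
80 1 x [-58. -39.] y [20.7 28.4] zmin 80.4
85 -1 x [-59. -37.] y [-31.7 -24.4] zmin 85.3
85 1 x [-59. -42.] y [18.6 32. ] zmin 85.3
90 -1 x [-59. -36.] y [-32.8 -24.9] zmin 90.2
90 1 x [-59. -41.] y [18.1 33. ] zmin 90.1
95 -1 x [-59. -38.] y [-32.7 -25.2] zmin 95.3
95 1 x [-59. -40.] y [19.1 33.2] zmin 95.1
100 -1 x [-59. -37.] y [-30.4 -25.2] zmin 100.0
100 1 x [-59. -41.] y [17.9 32.3] zmin 100.1
rod [ 6.8 -0.5]
post [-74.5   0.1]
plate fl [ 16.6 -11.4]
fr [ 16.1 -53.2]
rl [-33.1 -11.4]
rr [-33.7 -54.3]
B [-85.3  44. ]
bar -77 in [-76.2  16.8]
bar28in [28.4 15.7]
bar28out [27.9 37.5]
bar-77out [-70.7  39.1]
```

```bash
python3 -m handwheel '[{"dx":0,"dy":0,"dz":0.018,"ax":0,"ay":0,"az":0},{"dx":0,"dy":0,"dz":0.034,"ax":0,"ay":0,"az":0},{"dx":0,"dy":0,"dz":0.038,"ax":0,"ay":0,"az":0},{"dx":0,"dy":0,"dz":0.041,"ax":0,"ay":0,"az":0},{"dx":0,"dy":0,"dz":0.041,"ax":0,"ay":0,"az":0}]'
python3 -m handwheel '[{"dx":0,"dy":0,"dz":0.003,"ax":0,"ay":0,"az":0},{"dx":0,"dy":0,"dz":0.006,"ax":0,"ay":0,"az":0},{"dx":0,"dy":0,"dz":0.008,"ax":0,"ay":0,"az":0},{"dx":0,"dy":0,"dz":0.009,"ax":0,"ay":0,"az":0},{"dx":0,"dy":0,"dz":0.009,"ax":0,"ay":0,"az":0}]'
```

```text
time: 3.62
tool_pos: [0.5641, 0.0553, 0.0342]
tool_rot: [0.0, 0.735, -0.678, -0.0]
contact_force: [0.4, -0.6, 0.1]
gripper_width: 0.53
time: 4.25
tool_pos: [0.5648, 0.0553, 0.0265]
tool_rot: [-0.001, 0.735, -0.678, 0.0]
contact_force: [-0.9, 0.4, 6.1]
gripper_width: 0.531
```

```bash
python3 -m handwheel '[{"dx":0,"dy":0,"dz":0.002,"ax":0,"ay":0,"az":0},{"dx":0,"dy":0,"dz":0.004,"ax":0,"ay":0,"az":0},{"dx":0,"dy":0,"dz":0.005,"ax":0,"ay":0,"az":0},{"dx":0,"dy":0,"dz":0.005,"ax":0,"ay":0,"az":0}]'
python3 - <<'E'
from h import *
for n in ("wrist","scene","side"):
    f=manip.grab_frame(n); np.save(n+"4.npy",f,allow_pickle=True); cv2.imwrite(f"pics/{n}4.png",f["image"])
    if n!="wrist":
        x,y=(190,170) if n=="scene" else (170,160)
        cv2.imwrite(f"pics/{n}4c.png",cv2.resize(f["image"][y:y+120,x:x+140],None,fx=5,fy=5,interpolation=cv2.INTER_CUBIC))
E
```

```text
time: 4.75
tool_pos: [0.565, 0.0546, 0.022]
tool_rot: [0.0, 0.736, -0.677, 0.001]
contact_force: [-3.6, -1.9, 8.4]
gripper_width: 0.527
```

View pics/wrist4.png

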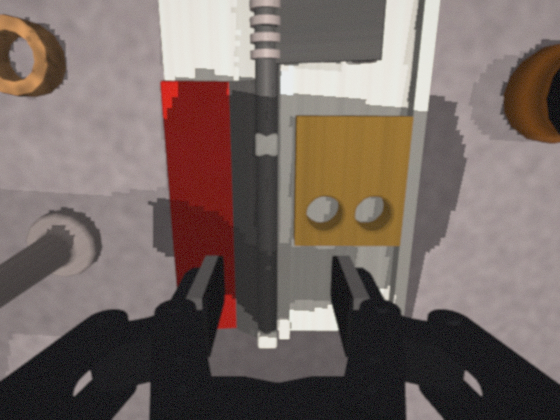

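View pics/scene4c.png

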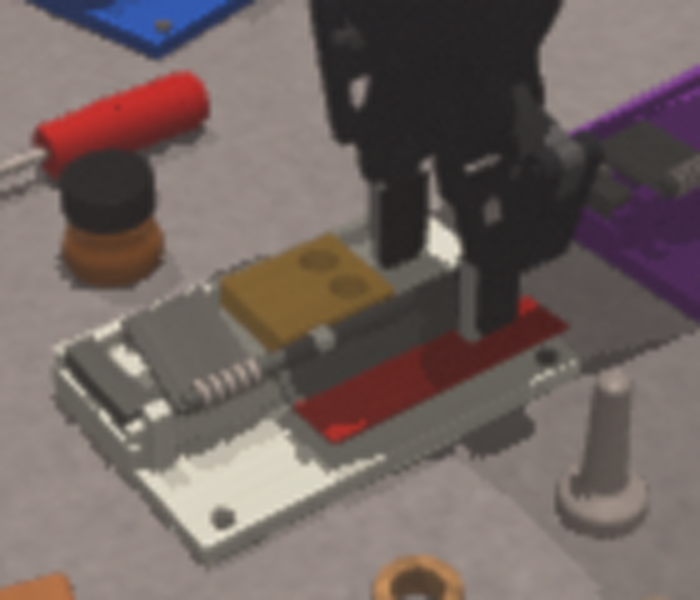

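View pics/side4c.png

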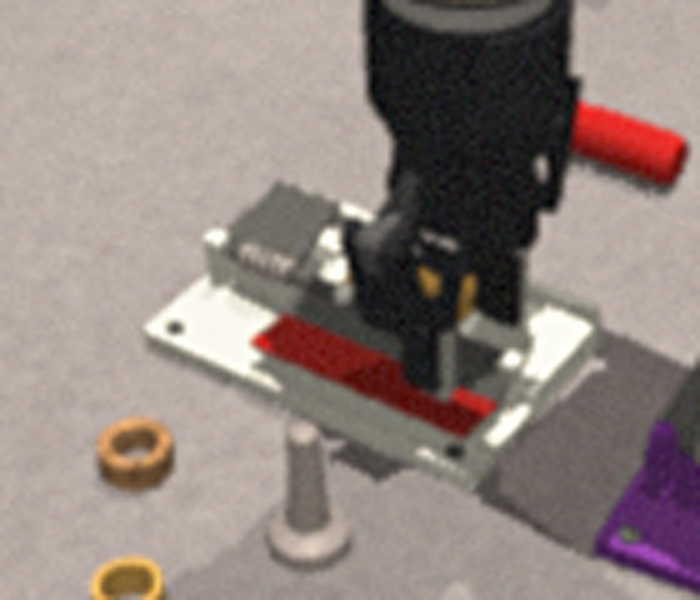

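```bash
cat > bar.py <<'E'
from h import *
import sys
o=np.array([.6142,.0635]);a=np.radians(4.7);e=np.array([[np.cos(a),np.sin(a)],[-np.sin(a),np.cos(a)]])
def hold(f):
    c=cloud(f); return np.concatenate([(c[...,:2]-o)@e.T,c[...,2:]],-1)*1000
def report(f,n):
    h=hold(f); b,g,r=[f["image"][...,i].astype(int) for i in range(3)]
    m=(r>60)&(r>2.5*g)&(r>2.5*b)&(abs(h[...,0]+25)<60)&(h[...,1]>8)&(h[...,1]<45)&(h[...,2]>8)&(h[...,2]<55)
    q=h[m]; A=np.c_[q[:,1]-26,np.ones(len(q))]; s,c=np.linalg.lstsq(A,q[:,2],rcond=None)[0]
    print(n,"red",len(q),"bar slope",np.arctan(s).round(3),"z at y26",c.round(1))
    m=(r>90)&(g>0.55*r)&(b<0.5*g)&(abs(h[...,1]+32)<26)&(h[...,2]>26)&(h[...,2]<36)&(abs(h[...,0])<80)
    q=h[m]
    if len(q)>10: print("  gauge x",np.percentile(q[:,0],[1,99]).round(1),"y",np.percentile(q[:,1],[1,99]).round(1),"z",np.median(q[:,2]).round(1))
E
python3 - <<'E'
from bar import *
for n in ("wrist3","scene3","side3","wrist4","scene4","side4"): report(np.load(n+".npy",allow_pickle=True).item(),n)
E
```

```text
wrist3 red 8320 bar slope 0.498 z at y26 35.1
  gauge x [-32.   15.6] y [-52.  -11.9] z 30.0
scene3 red 19 bar slope 0.487 z at y26 34.5
side3 red 179 bar slope 0.495 z at y26 33.8
  gauge x [-32.3  14.3] y [-48.  -10.1] z 28.9
wrist4 red 12157 bar slope 0.098 z at y26 24.8
  gauge x [-32.2  15.9] y [-52.1 -11.6] z 30.0
scene4 red 152 bar slope 0.109 z at y26 24.4
side4 red 321 bar slope 0.12 z at y26 23.7
```

```bash
python3 -m handwheel '[{"dx":0,"dy":0,"dz":0.0015,"ax":0,"ay":0,"az":0},{"dx":0,"dy":-0.003,"dz":0.0015,"ax":0,"ay":0,"az":0},{"dx":0,"dy":-0.006,"dz":0.0015,"ax":0,"ay":0,"az":0},{"dx":0,"dy":-0.009,"dz":0.0015,"ax":0,"ay":0,"az":0},{"dx":0,"dy":-0.012,"dz":0.0015,"ax":0,"ay":0,"az":0}]'
python3 -m handwheel '[{"dx":0,"dy":-0.003,"dz":0,"ax":0,"ay":0,"az":0},{"dx":0,"dy":-0.006,"dz":0,"ax":0,"ay":0,"az":0},{"dx":0,"dy":-0.009,"dz":0,"ax":0,"ay":0,"az":0},{"dx":0,"dy":-0.012,"dz":0,"ax":0,"ay":0,"az":0}]'
python3 - <<'E'
from bar import *
for n in ("wrist",): f=manip.grab_frame(n); report(f,n); cv2.imwrite("pics/w5.png",f["image"])
E
```

```text
time: 5.52
tool_pos: [0.574, 0.0559, 0.0196]
tool_rot: [0.003, 0.736, -0.677, -0.002]
contact_force: [-11.3, -0.5, 13.9]
gripper_width: 0.532
time: 6.02
tool_pos: [0.5859, 0.0572, 0.0196]
tool_rot: [0.002, 0.736, -0.677, -0.002]
contact_force: [-11.8, -0.5, 13.3]
gripper_width: 0.529
wrist red 9435 bar slope -0.009 z at y26 22.1
  gauge x [-16.2  32. ] y [-52.6 -11.7] z 30.0
```

View pics/w5.png

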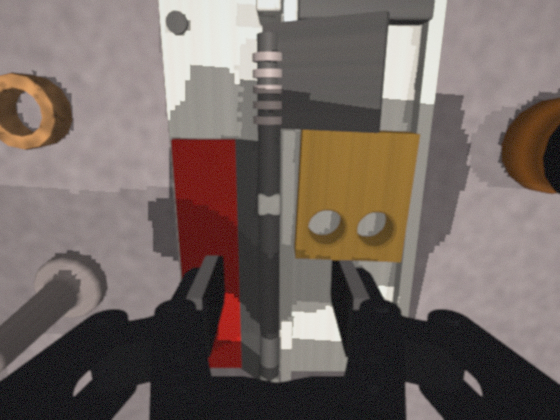

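```bash
python3 -m handwheel '[{"dx":0,"dy":-0.004,"dz":-0.0005,"ax":0,"ay":0,"az":0},{"dx":0,"dy":-0.008,"dz":-0.0005,"ax":0,"ay":0,"az":0},{"dx":0,"dy":-0.012,"dz":-0.0005,"ax":0,"ay":0,"az":0},{"dx":0,"dy":-0.016,"dz":-0.0005,"ax":0,"ay":0,"az":0}]'
python3 -m handwheel '[{"dx":0,"dy":-0.004,"dz":0,"ax":0,"ay":0,"az":0},{"dx":0,"dy":-0.008,"dz":0,"ax":0,"ay":0,"az":0},{"dx":0,"dy":-0.012,"dz":0,"ax":0,"ay":0,"az":0},{"dx":0,"dy":-0.014,"dz":0,"ax":0,"ay":0,"az":0}]'
python3 - <<'E'
from bar import *
for n in ("wrist",): f=manip.grab_frame(n); report(f,n); cv2.imwrite("pics/w6.png",f["image"])
E
```

```text
time: 6.58
tool_pos: [0.602, 0.0585, 0.0197]
tool_rot: [0.002, 0.736, -0.677, -0.002]
contact_force: [-8.6, -0.6, 10.2]
gripper_width: 0.53
time: 7.08
tool_pos: [0.6161, 0.0597, 0.0198]
tool_rot: [0.002, 0.736, -0.677, -0.002]
contact_force: [-8.8, -0.4, 9.1]
gripper_width: 0.53
wrist red 5171 bar slope -0.008 z at y26 22.2
  gauge x [13.6 61.7] y [-53.5 -11.5] z 30.0
```

View pics/w6.png

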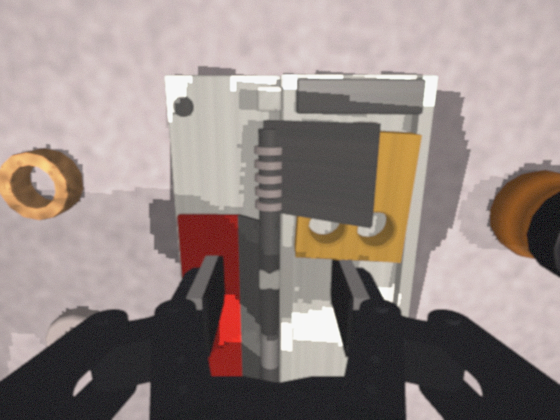

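```bash
python3 -m handwheel '[{"dx":0,"dy":-0.002,"dz":0,"ax":0,"ay":0,"az":0},{"dx":0,"dy":-0.0035,"dz":0,"ax":0,"ay":0,"az":0},{"dx":0,"dy":-0.0045,"dz":0,"ax":0,"ay":0,"az":0}]'
python3 -m handwheel '[{"dx":0,"dy":-0.001,"dz":0,"ax":0,"ay":0,"az":0},{"dx":0,"dy":-0.001,"dz":0,"ax":0,"ay":0,"az":0}]'
```

```text
time: 7.5
tool_pos: [0.6204, 0.06, 0.0198]
tool_rot: [0.002, 0.736, -0.677, -0.002]
contact_force: [-8.6, -2.1, 9.8]
gripper_width: 0.527
time: 7.75
tool_pos: [0.6211, 0.0601, 0.0197]
tool_rot: [0.002, 0.736, -0.677, -0.002]
contact_force: [-9.7, -0.6, 9.6]
gripper_width: 0.527
```

```bash
python3 -m handwheel '[{"dx":0,"dy":-0.001,"dz":0,"ax":0,"ay":0,"az":0},{"dx":0,"dy":-0.001,"dz":0,"ax":0,"ay":0,"az":0}]'
python3 -m handwheel '[{"dx":0,"dy":-0.001,"dz":0,"ax":0,"ay":0,"az":0},{"dx":0,"dy":-0.001,"dz":0,"ax":0,"ay":0,"az":0}]'
python3 - <<'E'
from bar import *
for n in ("wrist",): f=manip.grab_frame(n); report(f,n); cv2.imwrite("pics/w7.png",f["image"])
E
```

```text
time: 8.0
tool_pos: [0.6213, 0.0601, 0.0197]
tool_rot: [0.003, 0.736, -0.677, -0.003]
contact_force: [-13.4, -1.6, 13.7]
gripper_width: 0.53
time: 8.25
tool_pos: [0.6214, 0.0601, 0.0197]
tool_rot: [0.004, 0.736, -0.677, -0.004]
contact_force: [-15.9, -1.6, 14.7]
gripper_width: 0.529
wrist red 4461 bar slope -0.018 z at y26 22.2
  gauge x [18.8 68.3] y [-53.5 -11.9] z 30.0
```

View pics/w7.png

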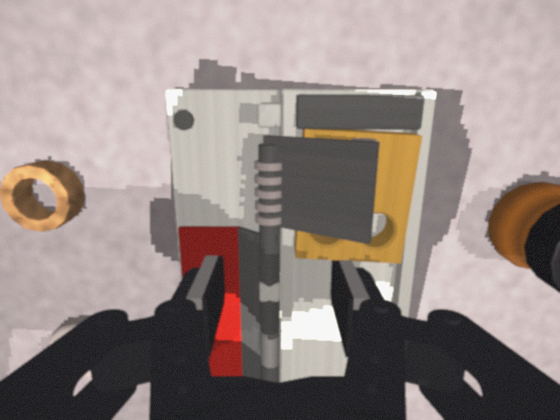

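```bash
python3 -m handwheel '[{"dx":0,"dy":0.002,"dz":0,"ax":0,"ay":0,"az":0},{"dx":0,"dy":0.005,"dz":0,"ax":0,"ay":0,"az":0},{"dx":0,"dy":0.005,"dz":0,"ax":0,"ay":0,"az":0}]'
python3 - <<'E'
from bar import *
f=manip.grab_frame("wrist"); report(f,"w")
E
python3 -m handwheel '[{"dx":0,"dy":0,"dz":-0.003,"ax":0,"ay":0,"az":0},{"dx":0,"dy":0,"dz":-0.006,"ax":0,"ay":0,"az":0},{"dx":0,"dy":0,"dz":-0.009,"ax":0,"ay":0,"az":0},{"dx":0,"dy":0,"dz":-0.012,"ax":0,"ay":0,"az":0},{"dx":0,"dy":0,"dz":-0.018,"ax":0,"ay":0,"az":0}]'
python3 -m handwheel '[{"dx":0,"dy":0,"dz":-0.01,"ax":0,"ay":0,"az":0},{"dx":0,"dy":0,"dz":-0.03,"ax":0,"ay":0,"az":0},{"dx":0,"dy":0,"dz":-0.06,"ax":0,"ay":0,"az":0},{"dx":0,"dy":0.03,"dz":-0.09,"ax":0,"ay":0,"az":0},{"dx":0,"dy":0.05,"dz":-0.11,"ax":0,"ay":0,"az":0}]'
python3 - <<'E'
from bar import *
for n in ("wrist","scene","side"):
    f=manip.grab_frame(n); report(f,n); cv2.imwrite(f"pics/{n}8.png",f["image"])
E
```

```text
time: 8.68
tool_pos: [0.6212, 0.0605, 0.021]
tool_rot: [-0.001, 0.735, -0.678, 0.0]
contact_force: [-2.0, 1.4, 7.2]
gripper_width: 0.528
w red 4512 bar slope 0.038 z at y26 23.6
  gauge x [18.7 68.2] y [-53.5 -11.7] z 30.0
time: 9.35
tool_pos: [0.6198, 0.0598, 0.0368]
tool_rot: [0.0, 0.735, -0.678, -0.0]
contact_force: [0.2, 1.1, -0.0]
gripper_width: 0.53
time: 9.98
tool_pos: [0.5708, 0.0557, 0.1507]
tool_rot: [-0.001, 0.735, -0.678, 0.001]
contact_force: [0.3, -0.1, 0.7]
gripper_width: 0.528
wrist red 4465 bar slope 0.256 z at y26 28.7
  gauge x [18.8 66.7] y [-53.  -12.7] z 30.0
scene red 73 bar slope 0.243 z at y26 28.2
side red 315 bar slope 0.256 z at y26 27.5
  gauge x [18.  39.3] y [-49.3 -11.9] z 28.5
```

View pics/wrist8.png

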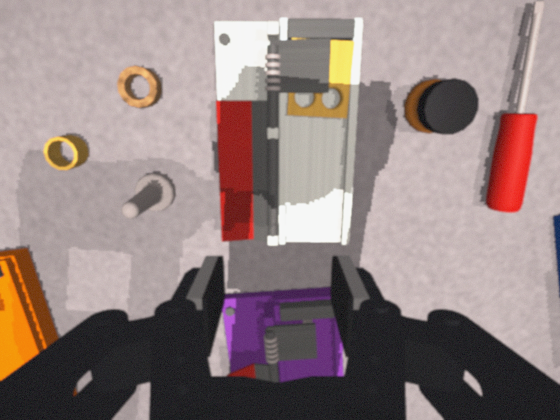

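View pics/scene8.png

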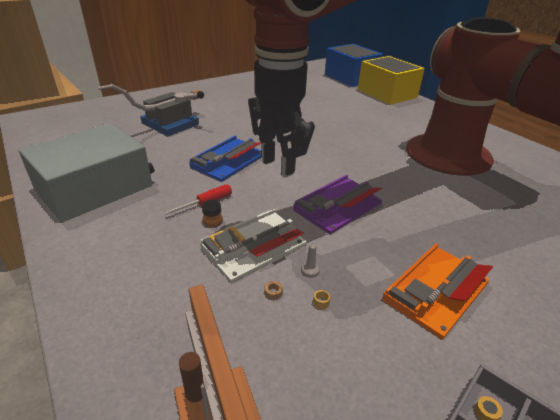

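The clip reads about 0.25 rad (0.50 less the bar's slope of 0.25), the plate's rear edge is at x ≈ 18 mm, and the small things haven't moved. I'm handing in.

```bash
python3 - <<'E'
from plant import manip
print(manip.state()["contact_force"],abs(manip.state()["joint_vel"]).max()); print(manip.job_done())
E
```

```text
[ 0.81145528 -0.5027878   0.72867814] 0.05091044428745882
the job is handed in; nothing more can be done
None
```

The plate is home against the end stop with the jaw clamped on it. I handed the job in at about 10 s of the 42 s allowed. No verdict is reported.

**What I did:** With the fingers about 45 mm apart, one tip pressed the thumb bar of the aluminium holder down. The other tip then slid the plate under the jaw until the arm stalled and the push force rose to about 16 N. I eased the tip back off the plate, let the bar rise with the arm, and lifted clear.

**Order of the two steps:**
- **Clip open first:** it read about 0.40 rad while the plate was still at x ≈ -8.6 mm.
- **Plate home with the bar down:** the bar was level, at its stop, and the wrist camera put the plate's edges at x ≈ 19 and 68 mm.

**Last checks:**
- **Clip:** the bar's slope was 0.24 to 0.26 rad in all three views, so the hinge is at about 0.25 rad.
- **Plate:** the rear edge was at x ≈ 18 to 19 mm and the top was flat at z = 30 mm. The side view read the top as 28.5 mm, which fits the 2 mm calibration.
- **Contact and small things:** the arm was clear with no contact force beyond sensor noise. The ferrule, cork ring, mandrel, jar and screwdriver look unmoved, judged by eye from the pictures rather than measured.

**Failed or disagreed:**
- My first three move commands were refused because each row needs all six keys; nothing moved.
- My first stereo estimates of the red bar's corners disagreed by 6 to 8 mm, so I used the wrist view for those instead.
- The bar went fully to its stop instead of just short of it, at about 14 N.

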